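# Dock the ink bottles by colour

## Task

Move the four ink bottles from the white tray to the printer's dark grey ink station: stand each one in the dock of its own colour, fully down inside the cup. Keep the bottles upright, set them down rather than dropping them, and leave the white jar and the wrench where they are.

Things in the scene. Friction and masses are not known exactly. Their poses are not given: they have to be found in the camera images.
- bottle_cyan: Loose squat ink bottle, cyan (light blue), 86 mm high, about 0.12 kg, standing upright at the start on a flat white tray (4 mm floor). Round body 52 mm across up to 36 mm high, narrowing to a 32 mm neck at 50 mm; then a fixed screw cap of the same colour, 37 mm across, from 52 to 86 mm high: grip it there from above. Origin: centre of the underside, z up along the bottle; it is round, so yaw does not matter. Neighbouring bottles stand at least 90 mm away, centre to centre.
- bottle_magenta: Loose squat ink bottle, magenta (pink), 86 mm high, about 0.12 kg, standing upright at the start on a flat white tray (4 mm floor). Round body 52 mm across up to 36 mm high, narrowing to a 32 mm neck at 50 mm; then a fixed screw cap of the same colour, 37 mm across, from 52 to 86 mm high: grip it there from above. Origin: centre of the underside, z up along the bottle; it is round, so yaw does not matter. Neighbouring bottles stand at least 90 mm away, centre to centre.
- bottle_yellow: Loose squat ink bottle, yellow, 86 mm high, about 0.12 kg, standing upright at the start on a flat white tray (4 mm floor). Round body 52 mm across up to 36 mm high, narrowing to a 32 mm neck at 50 mm; then a fixed screw cap of the same colour, 37 mm across, from 52 to 86 mm high: grip it there from above. Origin: centre of the underside, z up along the bottle; it is round, so yaw does not matter. Neighbouring bottles stand at least 90 mm away, centre to centre.
- bottle_black: Loose squat ink bottle, black, 86 mm high, about 0.12 kg, standing upright at the start on a flat white tray (4 mm floor). Round body 52 mm across up to 36 mm high, narrowing to a 32 mm neck at 50 mm; then a fixed screw cap of the same colour, 37 mm across, from 52 to 86 mm high: grip it there from above. Origin: centre of the underside, z up along the bottle; it is round, so yaw does not matter. Neighbouring bottles stand at least 90 mm away, centre to centre.
- dock_cyan: Fixed dock for the cyan bottle: an open round cup with a cyan (light blue) wall and floor on a thin white 96 mm square flange, on a dark grey steel deck 50 mm high and 250 mm square. Cup 80 mm outside, 68 mm inside, rim 20 mm and inner floor 6 mm above the origin. Origin: centre of the underside (the deck's top), z up. A bottle seated in it has its origin 6 mm above the dock's. Neighbouring docks are at least 95 mm apart, centre to centre.
- dock_magenta: Fixed dock for the magenta bottle: an open round cup with a magenta (pink) wall and floor on a thin white 96 mm square flange, on a dark grey steel deck 50 mm high and 250 mm square. Cup 80 mm outside, 68 mm inside, rim 20 mm and inner floor 6 mm above the origin. Origin: centre of the underside (the deck's top), z up. A bottle seated in it has its origin 6 mm above the dock's. Neighbouring docks are at least 95 mm apart, centre to centre.
- dock_yellow: Fixed dock for the yellow bottle: an open round cup with a yellow wall and floor on a thin white 96 mm square flange, on a dark grey steel deck 50 mm high and 250 mm square. Cup 80 mm outside, 68 mm inside, rim 20 mm and inner floor 6 mm above the origin. Origin: centre of the underside (the deck's top), z up. A bottle seated in it has its origin 6 mm above the dock's. Neighbouring docks are at least 95 mm apart, centre to centre.
- dock_black: Fixed dock for the black bottle: an open round cup with a black wall and floor on a thin white 96 mm square flange, on a dark grey steel deck 50 mm high and 250 mm square. Cup 80 mm outside, 68 mm inside, rim 20 mm and inner floor 6 mm above the origin. Origin: centre of the underside (the deck's top), z up. A bottle seated in it has its origin 6 mm above the dock's. Neighbouring docks are at least 95 mm apart, centre to centre.
- waste_jar: Bystander: loose off-white closed jar, 84 mm across and 100 mm high, on the table on the far side of the work. Origin: centre of the underside.
- wrench: Bystander: steel wrench lying flat on the table on the far side of the work, roughly across the robot's view. Origin: under the tool, near its middle, at table height.
Not all that is in view belongs to the job. Of the things like the bottle_magenta, leave any that is green; of the rest the smaller one is meant. Several things look just like the bottle_black: the one meant starts farthest to the robot's left.

How it is judged:
At the end, for the whole second after the job is handed in: Each bottle stands upright (within 7 degrees) and at rest on the floor of the dock of its own colour, its axis within 12 mm of the dock's centre and its underside 2 to 11 mm above the dock's origin; the jar and the wrench are within 30 mm of where they began (horizontal distance between bottle_cyan and dock_cyan below 0.012 m and z of bottle_cyan in the frame of dock_cyan between 0.002 and 0.011 m and angle between each of bottle_cyan, bottle_magenta, bottle_yellow, bottle_black's own z axis and vertical below 0.12 rad and linear speed of each of bottle_cyan, bottle_magenta, bottle_yellow, bottle_black below 0.02 m/s and horizontal distance between bottle_magenta and dock_magenta below 0.012 m and z of bottle_magenta in the frame of dock_magenta between 0.002 and 0.011 m and horizontal distance between bottle_yellow and dock_yellow below 0.012 m and z of bottle_yellow in the frame of dock_yellow between 0.002 and 0.011 m and horizontal distance between bottle_black and dock_black below 0.012 m and z of bottle_black in the frame of dock_black between 0.002 and 0.011 m and distance of each of waste_jar, wrench from where it was at the start of the episode below 0.03 m); the robot touches nothing.
It fails at once if a bottle is tipped by more than about 35 degrees (angle between any of bottle_cyan, bottle_magenta, bottle_yellow, bottle_black's own z axis and vertical above 0.6 rad).
It fails at once if a bottle is dropped or thrown (moves faster than 0.7 m/s while no finger touches it) ((linear speed of bottle_cyan above 0.7 m/s and contact force between bottle_cyan and the fingers below 0.01 N) or (linear speed of bottle_magenta above 0.7 m/s and contact force between bottle_magenta and the fingers below 0.01 N) or (linear speed of bottle_yellow above 0.7 m/s and contact force between bottle_yellow and the fingers below 0.01 N) or (linear speed of bottle_black above 0.7 m/s and contact force between bottle_black and the fingers below 0.01 N)).
It fails at once if the jar is moved by more than 30 mm (distance of waste_jar from where it was at the start of the episode above 0.03 m).
It fails at once if the wrench is moved by more than 30 mm (distance of wrench from where it was at the start of the episode above 0.03 m).
It also fails if it takes over 104 s, if anything falls off the work surface, if the arm or the gripper's body presses on something with over 40 N, if the wrist force passes 120 N, or if a joint passes its speed limit or range.

## Robot

A 7-joint arm with a two-finger parallel gripper is mounted at the origin on the work surface. World frame = base frame: x ahead of the robot, y to its left, z up, the work surface at z = 0. Lengths are in m, angles in rad, forces in N, time in s.
With the tool pointing down it reaches from about 0.4 to 0.9 m from the base axis. Payload 5.5 kg.
Tool frame: the origin (TCP) lies midway between the tips of the shut fingers; the grasp point (between the pads) lies 19 mm behind it (manip.grip_depth is the distance from the TCP to the grasp point, in m); z points along the fingers, y is the line along which they close (so a half turn about z gives the same grasp; the last joint's range is limited). The gripper opens to 92 mm and grips with 3 to 60 N. Pads are 19 mm wide; open, the fingers measure 130 mm over their backs; the gripper's body (75 mm by 190 mm) begins 47 mm behind the grasp point.
Start: joints at [1.465, 0.501, -0.427, 1.55, 0.221, 1.138, -0.21], TCP at [0.234, -0.606, 0.227] pointing down, gripper open.
Joint ranges: [-2.88, 2.88], [-0.31, 2.03], [-1.54, 1.56], [0.2, 2.42], [-1.41, 4.55], [0.19, 2.02], [-2.57, 2.57]. Speed limits (rad/s): [2.57, 2.57, 3.14, 3.14, 3.14, 3.14, 3.14].

## Interface

Orientations are given as a unit quaternion [x, y, z, w].
In Python, from bench import manip, effector, viewer gives the robot as it stands. Calls block until the motion is done:
- manip.move_pose(position, orientation): joint-space move of the TCP to a pose.
- manip.servo_line(position, ori=None, vel=0.15): straight line of the TCP; ori=None keeps the orientation; vel is the mean speed in m/s.
- manip.movej(angles): joint-space move.
- effector.open_jaws() and effector.close(f_grip=None): open the fingers fully, or close them until they stop; f_grip is the grip in N (None keeps the last).
- manip.sleep(seconds).
- manip.solve_ik(position, orientation): joint angles nearest the present ones, or None.
- viewer.get_image(name): name is "scene" or "top" or "wrist"; returns the picture (480x640x3 uint8, red, green, blue); there is no depth.
- viewer.get_calibration(name): a dict with "vfov" (degrees; the focal length in pixels is half the picture's height over the tangent of half this angle, whatever the lens; pixels are square), "cx", "cy" (the principal point, pixels), "dist_coeffs" ([k1, k2, p1, p2, k3] as OpenCV has them; the pictures are not rectified), "eye" and "attitude" of the camera in the world. Camera axes: x right, y down, z forward; pixel columns grow to the right and rows downward; lengths in m; the calibration is good to about 2 mm. A picture is of the moment at which its call begins: read the wrist's pose just before it. get_calibration takes no time and is no camera call; for the wrist camera it gives the pose at the moment of the call.
A pose or a line that the arm cannot do raises manip.PlanningError and nothing moves.
- manip.hand_in(): hands the job in; it is judged then, once.
Readings, each from a call of its own:
- manip.current_clock(): time.
- manip.current_q(): joint angles.
- manip.current_joint_velocities(): joint speeds.
- manip.current_tau(): joint torques, N m.
- manip.current_tool_pos(): TCP position.
- manip.current_tcp_rot(): TCP orientation.
- manip.current_force(): force on the tool from outside, world axes, zero at the start.
- manip.current_wrist_torque(): the same for the moment, N m.
- manip.current_finger_gap(): finger opening in m.
- manip.current_gripper_force(): force on a finger pad.
Only numpy, scipy, OpenCV 4.12 (cv2) and the standard library are available. Lean on these libraries where they do the work, as an engineer would, in place of code of your own. Each camera call takes 0.05 s, during which the arm holds its last target. There are 200 camera calls.

## Working session

There is one attempt and no reset: what is moved stays moved. The work goes in short steps, each a Python script; the robot and the scene stay as the last script left them, time stands still between calls to the robot, and variables do not carry over. Pictures are saved under pics/ and viewed, at most 14 in all, crops included, and the job is handed in when it is done.

```bash
ls; mkdir -p pics; cat > h.py <<'E'
from bench import manip, effector, viewer
import numpy as np, cv2
from scipy.spatial.transform import Rotation as R
def K(c):
    f=240/np.tan(np.radians(c["vfov"])/2)
    return np.array([[f,0,c["cx"]],[0,f,c["cy"]],[0,0,1.]])
def rot(c):
    a=np.array(c["attitude"],float)
    return R.from_quat(a).as_matrix() if a.size==4 else a.reshape(3,3)
def ray(c,uv):
    p=cv2.undistortPoints(np.array([[uv]],float),K(c),np.array(c["dist_coeffs"],float))[0,0]
    d=rot(c)@np.array([p[0],p[1],1.]); return np.array(c["eye"],float),d/np.linalg.norm(d)
def plane(c,uv,z):
    e,d=ray(c,uv); return e+d*(z-e[2])/d[2]
def tri(r1,r2):
    (a,u),(b,v)=r1,r2
    s=np.linalg.lstsq(np.c_[u,-v],b-a,rcond=None)[0]
    p,q=a+s[0]*u,b+s[1]*v; return (p+q)/2,np.linalg.norm(p-q)
def proj(c,P):
    Rm=rot(c).T; return cv2.projectPoints(np.array([P],float),cv2.Rodrigues(Rm)[0],-Rm@np.array(c["eye"]),K(c),np.array(c["dist_coeffs"],float))[0][0,0]
def snap(n,f):
    c=viewer.get_calibration(n); im=np.array(viewer.get_image(n)); cv2.imwrite(f"pics/{f}.png",im[:,:,::-1]); return c,im
E
python3 - <<'E'
from h import *
for n in ("scene","top","wrist"):
    c,_=snap(n,n+"0"); print(n,c)
print(manip.current_tcp_rot(),manip.current_finger_gap(),manip.current_clock())
E
```

```text
pics
scene {'vfov': 51.60761521484383, 'cx': 323.73301415737825, 'cy': 240.411446650629, 'dist_coeffs': array([-0.1107714,  0.       ,  0.       ,  0.       ,  0.       ]), 'eye': array([1.10618349, 0.16051979, 0.80203137]), 'attitude': array([ 0.61258288,  0.71791238, -0.25667026, -0.2084812 ])}
top {'vfov': 45.91178087092742, 'cx': 316.42405909519937, 'cy': 239.99695156127993, 'dist_coeffs': array([-0.16850392,  0.        ,  0.        ,  0.        ,  0.        ]), 'eye': array([0.44480328, 0.05735361, 1.2304101 ]), 'attitude': array([ 0.71079495, -0.70284593,  0.02423918, -0.01380561])}
wrist {'vfov': 71.22806495561312, 'cx': 319.282819271597, 'cy': 239.26422655533167, 'dist_coeffs': array([-0.01250645,  0.        ,  0.        ,  0.        ,  0.        ]), 'eye': array([ 0.30833493, -0.57755113,  0.38374756]), 'attitude': array([ 0.81584135, -0.55859703, -0.08554744,  0.12269428])}
[ 9.83040955e-01  1.83384564e-01 -1.27517066e-04 -7.52529926e-04] 0.09177245280256266 0.15
```

View pics/scene0.png

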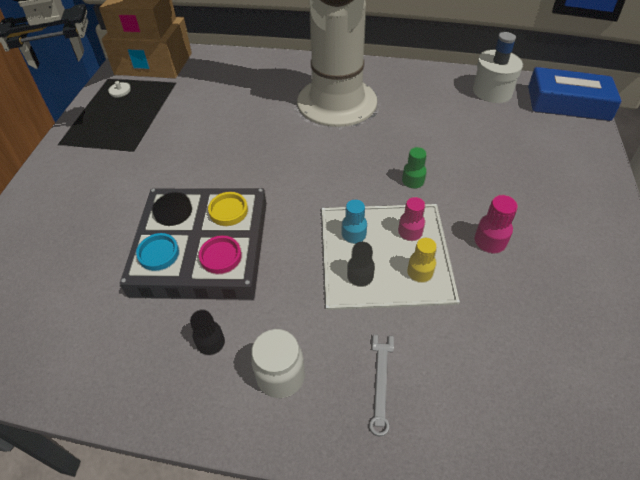

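View pics/top0.png

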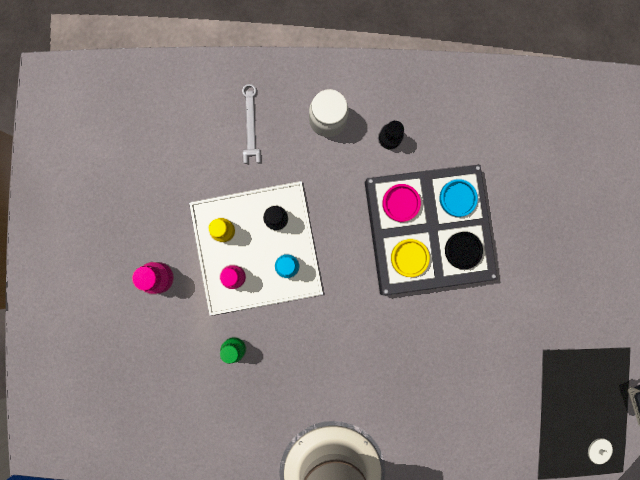

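Top view: tray bottles are yellow (221,230), black (275,218), small magenta (232,277) and cyan (287,265). The docks are magenta (402,203), cyan (459,198), yellow (410,258) and black (464,250). The big magenta, the green and the right-hand black are decoys. Next I'll crop to see how the cap tops separate.

```bash
python3 - <<'E'
from h import *
t=cv2.imread("pics/top0.png")[205:290,205:305]; s=cv2.imread("pics/scene0.png")[190:290,330:450]
t=cv2.resize(t,(400,340),interpolation=cv2.INTER_NEAREST); s=cv2.resize(s,(400,340),interpolation=cv2.INTER_NEAREST)
cv2.imwrite("pics/crop0.png",np.hstack([t,s]))
E
```

```text
(no output)
```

View pics/crop0.png

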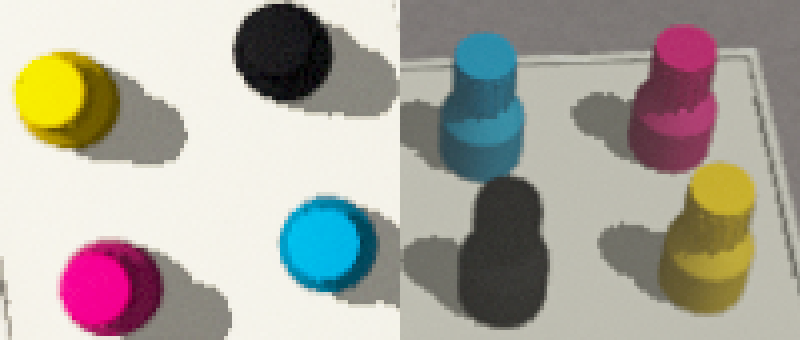

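```bash
cat > m.py <<'E'
from h import *
def hsvmask(im,col):
    h=cv2.cvtColor(im,cv2.COLOR_RGB2HSV); H,S,V=[h[...,i].astype(int) for i in range(3)]
    if col=="black": m=V<58
    else:
        lo,hi={"cyan":(90,110),"magenta":(150,175),"yellow":(20,33)}[col]; m=(H>=lo)&(H<=hi)&(S>120)
    return m.astype(np.uint8)*255,V
def blobs(m,a=60):
    cs=[c for c in cv2.findContours(m,cv2.RETR_EXTERNAL,cv2.CHAIN_APPROX_NONE)[0] if cv2.contourArea(c)>a]
    return cs
def nearest(m,uv):
    f=lambda c:np.hypot(*(c[:,0].mean(0)-uv)); return min(blobs(m),key=f)
def captop(im,col,uv):
    "centroid and area of the bright cap top in the blob nearest uv"
    m,V=hsvmask(im,col); c=nearest(m,uv); k=np.zeros_like(m); cv2.drawContours(k,[c],-1,255,-1)
    v=V[k>0].astype(np.uint8).reshape(-1,1); th,_=cv2.threshold(v,0,255,cv2.THRESH_OTSU)
    b=((V>th)&(k>0)).astype(np.uint8)*255
    b=cv2.morphologyEx(b,cv2.MORPH_OPEN,np.ones((3,3),np.uint8))
    cc=cv2.convexHull(max(cv2.findContours(b,cv2.RETR_EXTERNAL,cv2.CHAIN_APPROX_NONE)[0],key=cv2.contourArea))
    return cv2.fitEllipse(cc),cv2.fitEllipse(cv2.convexHull(c)),c
E
python3 - <<'E'
from m import *
S,T=[viewer.get_calibration(n) for n in("scene","top")]
s,t=[cv2.imread(f"pics/{n}0.png")[:,:,::-1].copy() for n in("scene","top")]
np.set_printoptions(precision=4,suppress=True)
B=dict(cyan=((354,222),(287,265)),magenta=((412,219),(232,277)),yellow=((423,260),(221,230)),black=((361,264),(275,218)))
D=dict(cyan=((157,252),(459,198)),magenta=((220,254),(402,203)),yellow=((228,208),(410,258)),black=((172,209),(464,250)))
for k in B:
    es,_,cs=captop(s,k,B[k][0]); et,eb,_=captop(t,k,B[k][1])
    p,g=tri(ray(S,es[0]),ray(T,et[0]))
    print("bot",k,np.r_[es[0],es[1],et[0],et[1]].round(1),"tri",p,"gap",round(g,4),"plane.09",plane(T,et[0],.09)[:2],"body",plane(T,eb[0],.04)[:2])
for k in D:
    e=[]
    for im,uv in((s,D[k][0]),(t,D[k][1])):
        c=nearest(hsvmask(im,k)[0],uv); e.append(cv2.fitEllipse(cv2.convexHull(c)))
    p,g=tri(ray(S,e[0][0]),ray(T,e[1][0]))
    print("dock",k,np.r_[e[0][0],e[0][1],e[1][0],e[1][1]].round(1),"tri",p,"gap",round(g,4),"plane.07",plane(T,e[1][0],.07)[:2])
E
```

```text
bot cyan [355.3 206.1  13.7  17.9 284.3 265.   19.5  19.9] tri [0.4552 0.1046 0.092 ] gap 0.0005 plane.09 [0.4552 0.1049] body [0.4543 0.1024]
bot magenta [415.5 203.6  13.   18.  227.9 276.7  16.7  19.3] tri [0.4302 0.2189 0.091 ] gap 0.0016 plane.09 [0.4302 0.2183] body [0.4299 0.2161]
bot yellow [426.5 245.3  15.1  19.7 217.1 227.4  16.2  20.7] tri [0.5295 0.2435 0.0893] gap 0.0023 plane.09 [0.5295 0.2422] body [0.5287 0.2411]
bot black [362.3 274.7  10.4  18.8 272.2 214.6  15.2  19.5] tri [0.5635 0.1345 0.0203] gap 0.0013 plane.09 [0.5566 0.1307] body [0.5553 0.1272]
dock cyan [157.3 251.2  36.1  42.9 458.3 197.7  37.2  38.1] tri [ 0.6002 -0.2565  0.0639] gap 0.001 plane.07 [ 0.5996 -0.2553]
dock magenta [219.7 254.   37.6  42.4 401.2 202.5  37.6  38.2] tri [ 0.588  -0.1349  0.0637] gap 0.0011 plane.07 [ 0.5873 -0.1344]
dock yellow [227.6 208.2  33.8  40.  409.9 257.6  37.9  38.8] tri [ 0.4732 -0.1531  0.0638] gap 0.0012 plane.07 [ 0.4732 -0.1526]
dock black [171.4 208.   33.   39.8 463.6 250.1  36.9  37.6] tri [ 0.4902 -0.2676  0.0646] gap 0.0002 plane.07 [ 0.4899 -0.266 ]
```

Cap tops triangulate to 0.089–0.092 m, as expected. The dock rims come out at about 0.064 m because the hull includes the wall, which is consistent with 0.07 m. Black's cap top isn't separable, so I'll check it with the wrist camera on the way.

```bash
python3 - <<'E'
from m import *
np.set_printoptions(precision=4,suppress=True)
q0=np.array(manip.current_tcp_rot()); q0=np.array([.983,.1836,0,0]); q0/=np.linalg.norm(q0)
for yaw in(0,30,-30,60,-60,90,-90):
    o=(R.from_euler("z",yaw,degrees=True)*R.from_quat(q0)).as_quat()
    print(yaw,[ (j:=manip.solve_ik([x,y,.28],o)) is not None and round(float(j[6]),2) for x,y in((.455,.105),(.43,.218),(.5295,.2425),(.5565,.13),(.6,-.256),(.588,-.135),(.473,-.153),(.49,-.267))])
t=manip.current_clock()
manip.move_pose([.5,-.2,.32],q0); c,_=snap("wrist","wd"); print(manip.current_clock()-t, c["eye"])
manip.move_pose([.48,.16,.32],q0); c,_=snap("wrist","wt"); print(manip.current_clock(), c["eye"],c["attitude"])
np.save("wt.npy",c,allow_pickle=True)
E
```

```text
0 [-1.9, -1.79, -1.8, -1.94, -1.07, -1.31, -1.1, -0.93]
30 [-1.14, -1.35, -1.43, -1.28, -0.59, -0.82, -0.6, -0.44]
-30 [-2.44, -2.25, -2.2, -2.47, -1.55, -1.76, -1.6, -1.42]
60 [-0.62, -1.0, -1.14, -0.87, -0.11, -0.34, -0.1, 0.05]
-60 [-2.49, -2.56, -2.51, -2.4, -2.03, -2.25, -2.1, -1.92]
90 [-0.1, -0.48, -0.61, -0.4, 0.37, 0.14, 0.4, 0.54]
-90 [-2.55, 2.54, 2.53, -2.56, -2.52, -2.26, -2.34, -2.42]
1.85 [ 0.5738 -0.1733  0.4775]
3.4 [0.555  0.1867 0.4777] [ 0.8152 -0.5595 -0.0849  0.1234]
```

View pics/wt.png

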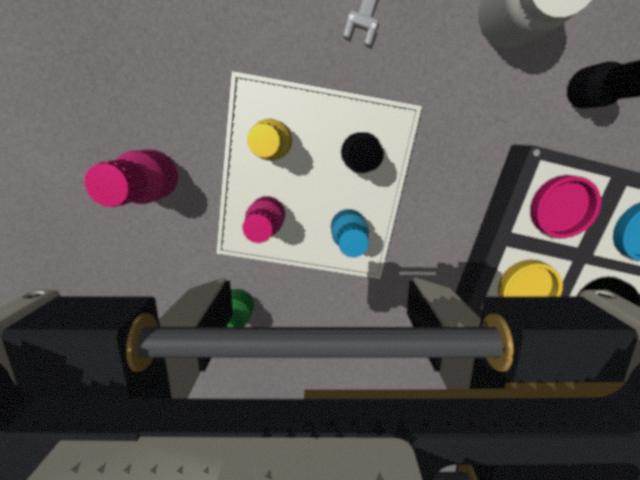

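View pics/wd.png

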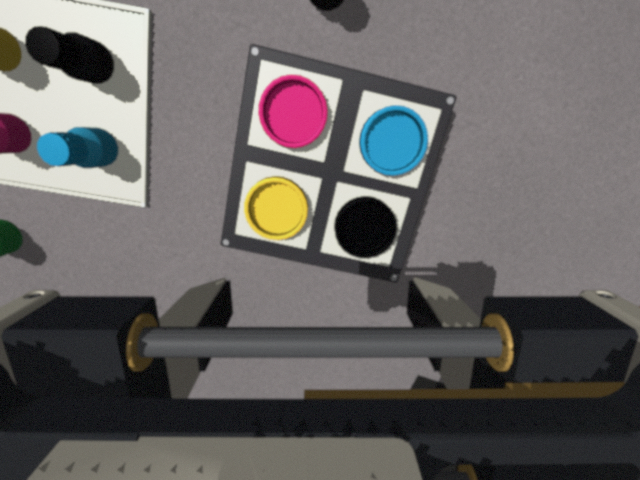

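Wrist views: on the tray, yellow cap (268,139), black (362,152), magenta cap (258,228) and cyan cap (354,240). In the dock view, magenta (293,112), cyan (393,141), yellow (277,208), black dock (366,227), and the black bottle's cap at (45,47). I'll cross-check these against the top camera.

```bash
python3 - <<'E'
from m import *
np.set_printoptions(precision=4,suppress=True)
T=viewer.get_calibration("top"); W=np.load("wt.npy",allow_pickle=True).item(); X=dict(W,eye=np.array([.5738,-.1733,.4775]))
t,w,x=[cv2.imread(f"pics/{n}.png")[:,:,::-1].copy() for n in("top0","wt","wd")]
B=dict(cyan=((352,235),(287,265)),magenta=((262,220),(232,277)),yellow=((268,139),(221,230)),black=((362,152),(275,218)))
for k in B:
    ew,wb,_=captop(w,k,B[k][0]); et,tb,_=captop(t,k,B[k][1])
    p,g=tri(ray(W,ew[0]),ray(T,et[0])); print("bot",k,np.array(ew[0]),p,round(g,4),plane(W,ew[0],.09)[:2],"body",plane(W,wb[0],.05)[:2])
e=captop(x,"black",(70,53)); c=e[2][:,0]; print("black cap tip col",c[:,0].min(), "pred",proj(X,[.5565,.1305,.09]),proj(X,[.5555,.128,.045]))
# black cap: circle through the free (left) end of the silhouette in wd
L=c[c[:,0]<44]; (u,v),r=cv2.minEnclosingCircle(L.astype(np.float32)); print(u,v,r, "tri",tri(ray(X,(u,v)),ray(T,captop(t,"black",(275,218))[0][0])))
D=dict(cyan=((393,141),(459,198)),magenta=((293,112),(402,203)),yellow=((277,208),(410,258)),black=((366,227),(464,250)))
for k in D:
    e=[cv2.fitEllipse(cv2.convexHull(nearest(hsvmask(im,k)[0],uv)))[0] for im,uv in((x,D[k][0]),(t,D[k][1]))]
    p,g=tri(ray(X,e[0]),ray(T,e[1])); print("dock",k,p,round(g,4),plane(X,e[0],.07)[:2],plane(T,e[1],.07)[:2])
E
```

```text
bot cyan [353.1201 242.5865] [0.4551 0.1048 0.0954] 0.0002 [0.4536 0.1037] body [0.4543 0.1037]
bot magenta [259.3957 221.1861] [0.43   0.2212 0.0636] 0.0015 [0.4381 0.2183] body [0.43   0.2182]
bot yellow [265.2252 137.5001] [0.5306 0.2442 0.0761] 0.0005 [0.5314 0.242 ] body [0.5289 0.2425]Traceback (most recent call last):
  File "<stdin>", line 7, in <module>
  File "m.py", line 19, in captop
    cc=cv2.convexHull(max(cv2.findContours(b,cv2.RETR_EXTERNAL,cv2.CHAIN_APPROX_NONE)[0],key=cv2.contourArea))
                      ~~~^^^^^^^^^^^^^^^^^^^^^^^^^^^^^^^^^^^^^^^^^^^^^^^^^^^^^^^^^^^^^^^^^^^^^^^^^^^^^^^^^^^^
ValueError: max() iterable argument is empty
```

```bash
python3 - <<'E'
from m import *
np.set_printoptions(precision=4,suppress=True)
T=viewer.get_calibration("top"); W=np.load("wt.npy",allow_pickle=True).item(); X=dict(W,eye=np.array([.5738,-.1733,.4775]))
t,w,x=[cv2.imread(f"pics/{n}.png")[:,:,::-1].copy() for n in("top0","wt","wd")]
c=nearest(hsvmask(w,"black")[0],(362,152)); e=cv2.fitEllipse(c); print("black",e,plane(W,e[0],.05)[:2])
c=nearest(hsvmask(x,"black")[0],(70,53))[:,0]; L=c[c[:,0]<44]; (u,v),r=cv2.minEnclosingCircle(L.astype(np.float32))
print((u,v,r),"pred",proj(X,[.5555,.129,.09]),"tri",tri(ray(X,(u,v)),ray(T,captop(t,"black",(275,218))[0][0])))
D=dict(cyan=((393,141),(459,198)),magenta=((293,112),(402,203)),yellow=((277,208),(410,258)),black=((366,227),(464,250)))
for k in D:
    e=[cv2.fitEllipse(cv2.convexHull(nearest(hsvmask(im,k)[0],uv)))[0] for im,uv in((x,D[k][0]),(t,D[k][1]))]
    p,g=tri(ray(X,e[0]),ray(T,e[1])); print("dock",k,p,round(g,4),plane(X,e[0],.07)[:2],plane(T,e[1],.07)[:2])
E
```

```text
black ((362.1716003417969, 152.4446258544922), (38.152801513671875, 40.66673278808594), 119.57138061523438) [0.5553 0.1301]
(38.5, 45.5, 18.06941032409668) pred [41.1666 44.3357] tri (array([0.555 , 0.1303, 0.0921]), np.float64(0.0029382090453598637))
dock cyan [ 0.6007 -0.2578  0.0609] 0.0001 [ 0.6001 -0.256 ] [ 0.5996 -0.2553]
dock magenta [ 0.5879 -0.135   0.0662] 0.0001 [ 0.5878 -0.1353] [ 0.5873 -0.1344]
dock yellow [ 0.4733 -0.1536  0.0652] 0.0003 [ 0.4743 -0.1539] [ 0.4732 -0.1526]
dock black [ 0.4902 -0.2686  0.0617] 0.0004 [ 0.4918 -0.2669] [ 0.4899 -0.266 ]
```

Everything agrees within 2–3 mm, so I'll move cyan first, with checks.

```bash
cat > pp.py <<'E'
from m import *
O=(R.from_euler("z",30,degrees=True)*R.from_quat([.983,.1836,0,0])).as_quat()
P=dict(cyan=(.4547,.104),magenta=(.430,.2183),yellow=(.5293,.2423),black=(.5555,.1302))
Q=dict(cyan=(.600,-.2563),magenta=(.5878,-.1350),yellow=(.4737,-.1535),black=(.4907,-.2667))
UP=.27
def run(k):
    (x,y),(a,b)=P[k],Q[k]
    manip.move_pose([x,y,UP],O); manip.servo_line([x,y,.10],vel=.2); manip.servo_line([x,y,.056],vel=.08)
    effector.close(f_grip=20); g=manip.current_finger_gap(); print(k,"gap",g,"F",manip.current_gripper_force())
    if not .03<g<.045: raise SystemExit("bad grasp")
    manip.servo_line([x,y,UP],vel=.15); manip.servo_line([a,b,UP],vel=.25)
    print("held gap",manip.current_finger_gap(),manip.current_clock())
    manip.servo_line([a,b,.125],vel=.15); f0=manip.current_force()[2]
    manip.servo_line([a,b,.112],vel=.04)
    z=.112
    while z>.1045:
        z-=.001; manip.servo_line([a,b,z],vel=.02); f=manip.current_force()[2]-f0
        if f>3: break
    print("contact z",z,"df",f)
    effector.open_jaws(); manip.servo_line([a,b,.16],vel=.08); manip.servo_line([a,b,UP],vel=.2)
    print("done",manip.current_clock())
E
python3 - <<'E'
from pp import *
run("cyan"); snap("top","t1"); snap("wrist","w1")
a=cv2.imread("pics/t1.png")[150:310,180:520]; cv2.imwrite("pics/t1c.png",cv2.resize(a,(680,320)))
E
```

```text
cyan gap 0.036557267606110715 F 19.99998539686203
held gap 0.03696390218693171 9.9
contact z 0.107 df 5.871860876228393
done 15.2667
```

View pics/t1c.png

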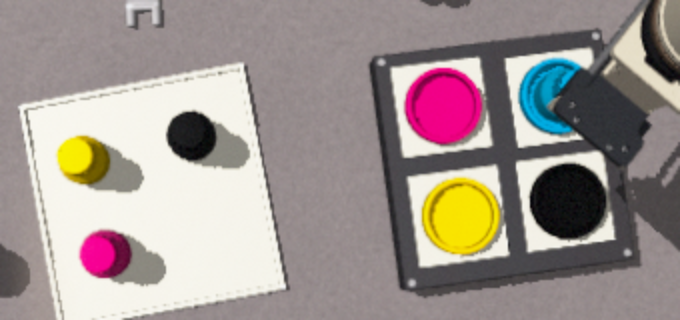

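The cyan bottle stands in its cup at crop (550,98), partly hidden by the arm. Contact came at the expected height (0.107 m against 0.108 m), and the other bottles haven't moved. On to the rest.

```bash
python3 - <<'E'
from pp import *
np.set_printoptions(precision=4,suppress=True)
for k in("magenta","yellow","black"): run(k)
manip.move_pose([.45,.16,.32],O); c,_=snap("top","t2"); snap("scene","s2"); print(manip.current_clock())
a=cv2.imread("pics/t2.png")[155:305,355:505]; b=cv2.imread("pics/s2.png")[150:310,110:280]
cv2.imwrite("pics/fin.png",np.hstack([cv2.resize(a,(400,400)),cv2.resize(b,(400,400))]))
t=cv2.imread("pics/t2.png")[:,:,::-1].copy()
S=viewer.get_calibration("scene"); s=cv2.imread("pics/s2.png")[:,:,::-1].copy()
for k in("cyan","magenta","yellow"):
    u=proj(c,[*Q[k],.14]); v=proj(S,[*Q[k],.142]); print(k,"pred cap top",u.round(1),"scene",v.round(1))
E
```

```text
magenta gap 0.036878973649894314 F 19.999715387821198
held gap 0.0368667411559287 23.075
contact z 0.107 df 7.1817250678544955
done 28.4417
yellow gap 0.036614207741916885 F 19.99949276447296
held gap 0.03646084498227739 35.7917
contact z 0.107 df 7.917491183694459
done 41.15
black gap 0.03637032919724391 F 19.999664425849915
held gap 0.03639980480730116 48.2167
contact z 0.107 df 5.546582677211643
done 53.5833
55.275
cyan pred cap top [468.1 192.9] scene [145.2 224.6]
magenta pred cap top [407.4 198. ] scene [211.5 227.1]
yellow pred cap top [416.8 256.6] scene [220.3 180.7]
```

View pics/fin.png

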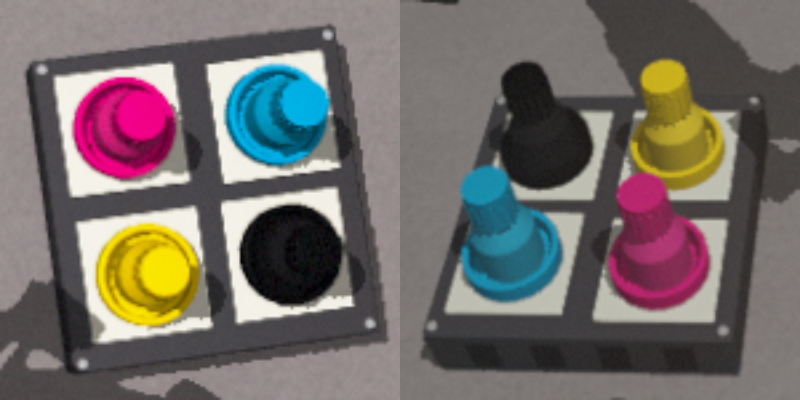

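All four bottles stand upright inside their own cups. The cap tops, e.g. cyan (469,194), magenta (409,199) and yellow (416,257) in the top view, are within 2 px of prediction, and every bottle touched the floor at the expected height.

```bash
python3 -c "
from bench import manip
print(manip.hand_in())"
```

```text
the job is handed in; nothing more can be done
None
```

All four ink bottles are standing upright in the docks of their own colours, the jar and wrench were left alone, and the job was handed in at about 55 s of the 104 s allowed; the hand-in returned no verdict.

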